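# Unclamp a gearbox mount bracket and stand it in the drip tray

## Robot

A 7-joint arm with a two-finger parallel gripper is mounted at the origin on the work surface. World frame = base frame: x ahead of the robot, y to its left, z up, the work surface at z = 0. Lengths are in m, angles in rad, forces in N, time in s.
With the tool pointing down it reaches from about 0.35 to 0.9 m from the base axis. Payload 8.1 kg.
Tool frame: the origin (TCP) lies midway between the tips of the shut fingers; the grasp point (between the pads) lies 19 mm behind it; z points along the fingers, y is the line along which they close (so a half turn about z gives the same grasp; the last joint's range is limited). The gripper opens to 85 mm and grips with 20 to 120 N. Pads are 22 mm wide; open, the fingers measure 114 mm over their backs; the gripper's body (76 mm by 85 mm) begins 54 mm behind the grasp point. The pads swing forward as they close: fully open they stand 13 mm farther back than shut.
Start: joints at [-1.253, 0.434, 0.025, 1.573, -0.012, 1.134, -0.075], TCP at [0.255, 0.57, 0.231] pointing down, gripper open.
Joint ranges: [-2.62, 2.62], [-0.44, 2.09], [-1.27, 1.32], [0.08, 2.57], [-1.32, 4.46], [0.12, 2], [-2.74, 2.74]. Speed limits (rad/s): [2.22, 2.22, 3.01, 3.01, 3.14, 3.14, 3.14].

## Interface

Orientations are given as a rotation vector (axis times angle).
In Python, from cell import r, vision gives the robot as it stands.
- The arm moves only by the shell command python3 -m inch 'ROWS' [FORCE]. ROWS is JSON, a list that holds one entry, the list of rows, each a list of 7 numbers: the shift along the world's x, y, z in cm, then the turn, a rotation vector about the world's x, y, z in degrees, then the closure in counts, from 0 (fully open) to 255 (shut). In form: [[[x, y, z, rx, ry, rz, hand], ...]]. A call has 1 to 5 rows; each row shifts and turns the commanded pose from where the row before left it; what a row does not reach is not made up. A row lasts 1/8 s, in which the tool goes at most 62.5 mm and 10.7 degrees, less where a joint would pass 70% of its speed; a pose out of reach is approached as far as the arm can. A call is refused whole if a number of a shift passes 6.25 or a number of a turn 10.7, either way. A call with a gripper value outside its range is refused whole. The fingers move at their own pace and stop on an object; FORCE is the grip in N (left out, the last holds). Time passes only in rows, so rows that do not move let the fingers close. It gives the time, the measured TCP pose, the force, the opening and the grip force at its end, in the units of the state.
- r.read_state(): the state, without advancing time (a new reading comes with each control period).
- vision.read_camera(name): name is "scene" or "top" or "wrist"; returns a dict with "image" (420x560x3 uint8, red, green, blue), "z_map" (420x560 float32, m along the optical axis (not along the pixel's ray), 0 where there is no reading), "fx", "fy", "cx", "cy" (pixels), "k1" (the pictures are not rectified: a ray, as slopes to the right and down, at radius r is drawn at 1 + k1 r^2 times it, then the intrinsics apply), "origin" and "attitude" of the camera in the world. Camera axes: x right, y up, looking along -z (the intrinsics and any distortion apply to the point x, -y, -z); pixel columns grow to the right and rows downward; lengths in m; the calibration is good to about 2 mm. A picture is of the moment at which its call begins.
- r.close_job(): hands the job in; it is judged then, once.
The state is a dict: "t": time; "joint_pos": joint angles; "qvel": joint speeds; "joint_efforts": joint torques, N m; "ee_pos": TCP position; "ee_rot": TCP orientation; "force": force on the tool from outside, world axes, zero at the start; "torque": the same for the moment, N m; "finger_gap": finger opening in m; "grasp_force": force on a finger pad.
Only numpy, scipy, OpenCV 4.12 (cv2) and the standard library are available. Lean on these libraries where they do the work, as an engineer would, in place of code of your own. Each camera call takes 0.05 s, during which the arm holds its last target. There are 200 camera calls.

## Task

Free the aluminium mount bracket: push the red handle of the toggle clamp back past its centre until the clamp falls fully open, with the bracket still sitting in its nest. Then lift the bracket out and set it down gently, standing on its foot inside the blue drip tray. Leave the clamp open, and do not disturb the sleeve, the ring gear and the spanner lying nearby.

Things in the scene. Friction and masses are not known exactly. Their poses are not given: they have to be found in the camera images.
- fixture: Clamping fixture, bolted down: dark steel base plate 220 (x) x 160 (y) x 18 mm thick; origin at the centre of its underside. On its -x half six brass stops, 10 mm high, form the nest around the bracket's foot (2 mm play). On its +x half stands the toggle clamp's steel post: two cheeks 39 mm wide over all, at x = 46 to 98 mm, up to 115 mm above the table.
- handle_pivot (a point): Pivot of the clamp's handle, fixed to the fixture: at x = 87.5, y = 0, z = 105.5 mm in the fixture's frame. The pivot axis is the fixture's y axis.
- grip_end (a point): Free end of the red handle, on its centre line, 125 mm from the pivot. The handle is a round bar, red grip 22 mm in diameter over its outer 75 mm, thinner (12 mm) bare steel near the pivot. It swings in the fixture's x-z plane at y = 0.
- clamp_handle (a joint): Handle angle (rad). 0 = shut, leaning 0.5 rad to the fixture's -x side, end 215 mm above the table. Grows as it is pushed to +x; 0.5 = upright; 1.9 = open stop, leaning 1.4 rad to +x. Its centre is at about 1.1: let go before it, it falls back shut; well past it (1.3 up), it falls open by its weight and stays. 1 to 4 N at the grip moves it.
- clamp_arm (a joint): Hold-down arm angle (rad), driven by the handle through a toggle link, slowly at first (0.12 at handle 0.5, 0.5 at 1.0, 0.9 at 1.5). 0 = level, pressing on the bracket's foot (locked: lifting the bracket cannot raise it); 1.37 = open, nearly upright. An 86 mm steel bar, 16 mm wide, with a black rubber foot; pivots at x = 60, z = 56 mm in the fixture's frame, reaches to -x when shut, end 132 mm high when open.
- bracket: Aluminium angle bracket, about 0.32 kg: foot 80 (x) x 110 (y) x 10 mm; upright flange on the foot's -x edge, 10 mm thick (x = -40 to -30 mm), 110 mm wide, top 70 mm above the underside, free to grip across its thickness from above at mid-width. Origin: centre of the foot's underside. At the start at x = -35, y = 0, z = 18 mm in the fixture's frame, axes parallel to it.
- tray: Blue open drip tray, fixed: 180 x 180 mm outside, 22 mm high, walls and floor 4 mm thick; origin at the centre of its underside. The bracket fits in it at any yaw if centred. The fixture and the tray may be on either side.
- sleeve: Bystander: loose steel splined sleeve standing upright, 75 mm high, 54 mm flange at the foot; origin under its centre. Between fixture and tray.
- ring_gear: Bystander: loose ring gear lying flat, 104 mm across, 22 mm high; origin under its centre. Between fixture and tray, nearer the robot.
- spanner: Bystander: loose spanner 200 mm long lying flat beyond the sleeve; origin at its middle, underneath.

How it is judged:
On the way, in this order (a step that is already met when the one before it is completed fails the run):
1. the clamp is fully open (handle angle over 1.6) while the bracket still sits in its nest (value of joint clamp_handle above 1.6 rad and z of bracket in the frame of fixture below 0.026 m and distance of bracket from where it was at the start of the episode below 0.012 m), for 0.3 s.
2. the bracket is lifted at least 25 mm out of the nest with the clamp open (value of joint clamp_handle above 1.6 rad and z of bracket in the frame of fixture above 0.043 m), for 0.2 s.
At the end, for the whole second after the job is handed in: The bracket stands at rest on its foot flat on the tray's floor (its origin within 60 mm of the tray's centre along both tray axes, height within 5 mm of the floor, tilt under 0.08 rad), released, and the clamp is still open (handle angle over 1.6 rad) (value of joint clamp_handle above 1.6 rad and x of bracket in the frame of tray between -0.06 and 0.06 m and y of bracket in the frame of tray between -0.06 and 0.06 m and z of bracket in the frame of tray between 0 and 0.009 m and angle between bracket's own z axis and vertical below 0.08 rad and contact force between bracket and tray above 0.5 N and linear speed of bracket below 0.02 m/s and contact force between the fingers and bracket below 0.1 N); the robot touches nothing.
It fails at once if the bracket is dropped (falls freely faster than 0.5 m/s) (linear speed of bracket above 0.5 m/s and contact force between the fingers and bracket below 0.2 N).
It fails at once if the bracket is banged or pressed into the tray with more than 60 N (contact force between bracket and tray above 60 N).
It fails at once if a bystander is moved by more than 25 mm (distance of any of sleeve, ring_gear, spanner from where it was at the start of the episode above 0.025 m).
It also fails if it takes over 61 s, if anything falls off the work surface, if the arm or the gripper's body presses on something with over 40 N, if the wrist force passes 120 N, or if a joint passes its speed limit or range.

## Working session

There is one attempt and no reset: what is moved stays moved. The work goes in short steps, Python scripts to look and compute and a shell command to move; the robot and the scene stay as the last step left them, time stands still between calls to the robot, and variables do not carry over. Pictures are saved under pics/ and viewed, at most 10 in all, crops included, and the job is handed in when it is done.

```bash
mkdir -p pics; ls; cat > h.py <<'E'
import numpy as np,cv2
from scipy.spatial.transform import Rotation as R
from cell import r,vision
def cam(n):
    c=vision.read_camera(n); np.savez('/tmp/'+n+'.npz',**{k:np.array(v) for k,v in c.items()}); return c
def att(c):
    a=np.array(c['attitude'],float)
    return a if a.shape==(3,3) else R.from_rotvec(a).as_matrix() if a.size==3 else R.from_quat(a).as_matrix()
def cloud(c):
    h,w=c['z_map'].shape; K=np.array([[c['fx'],0,c['cx']],[0,c['fy'],c['cy']],[0,0,1]],float)
    u,v=np.meshgrid(np.arange(w),np.arange(h)); d=np.stack([(u-K[0,2])/K[0,0],(v-K[1,2])/K[1,1]],-1)
    k=float(c['k1']); s=d.copy()
    for _ in range(10): s=d/(1+k*(s**2).sum(-1,keepdims=True))
    z=c['z_map'][...,None]
    P=np.concatenate([s[...,:1]*z,-s[...,1:]*z,-z],-1)
    return P@att(c).T+np.array(c['origin'])
E
python3 - <<'E'
from h import *
print(r.read_state())
for n in('scene','top'):
    c=cam(n); cv2.imwrite(f'pics/{n}0.png',c['image'][...,::-1]); print(n,c['origin'],c['attitude'],c['k1'],c['fx'])
E
```

```text
pics
{'t': 0.0, 'joint_pos': array([-1.25258488,  0.43524019,  0.0249818 ,  1.57413618, -0.01161082,
        1.13401794, -0.07510057]), 'qvel': array([-1.95109770e-03, -4.49687700e-04, -7.19617151e-04,  1.99707792e-05,
       -9.93823431e-04,  6.00234461e-05, -2.03983923e-04]), 'joint_efforts': array([ 1.38848422e-04, -6.70464635e+01,  1.02483451e+00, -3.16201508e+01,
        1.54497597e-02,  1.23105405e-02, -2.25705850e-05]), 'ee_pos': array([0.25515034, 0.5699605 , 0.23050029]), 'ee_rot': array([-6.56227854e-01, -3.07208075e+00,  2.58195090e-03]), 'force': array([ 0.68609528,  0.17915074, -0.77082752]), 'torque': array([-0.02768672,  0.04813858,  0.01957778]), 'grasp_force': 0.0, 'finger_gap': 0.08522705730169354}
scene [ 0.80624737 -0.45421753  0.96381719] [0.56858913 0.14128117 0.49200926] -0.01934116696946073 475.40442423225545
top [ 0.42547672 -0.00188483  0.99093697] [ 0.0976377  -0.12424155 -1.58635522] -0.02329357398596418 470.4973953444072
```

View pics/scene0.png

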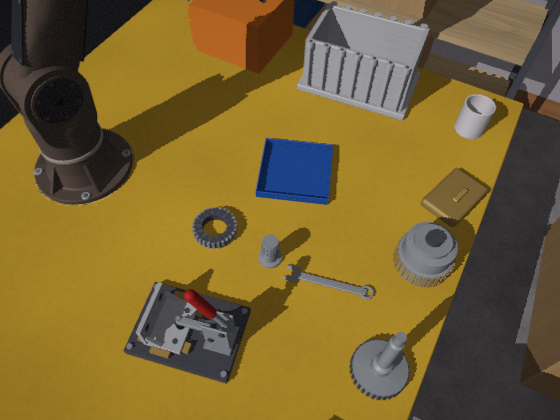

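View pics/top0.png

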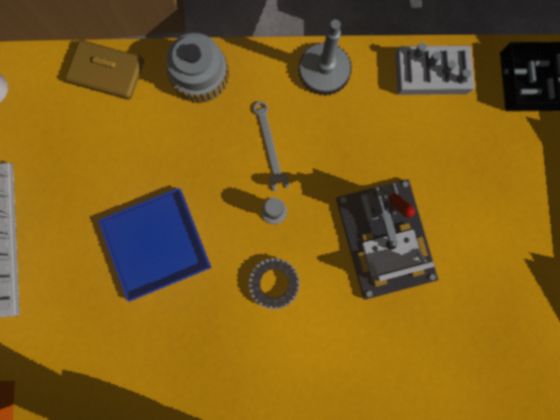

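Top view: fixture around (388,238) with flange toward the robot (bottom), red grip (400,205); tray (153,243), sleeve (273,211), ring gear (273,283), spanner (268,145). I'll measure plate, flange and tray from the depth clouds.

```bash
python3 - <<'E'
from h import *
def ld(n): 
    f=np.load(f'/tmp/{n}.npz'); return {k:f[k] for k in f.files}
def rect(Q,name):
    (c,s,a)=cv2.minAreaRect((Q[:,:2]*1000).astype(np.float32)); print(name,len(Q),np.round(c,1),np.round(s,1),round(a,2))
for n in('top','scene'):
    c=ld(n);P=cloud(c);im=c['image'].astype(int); ok=(c['z_map']>0)
    t=P[ok&(abs(P[...,2])<.02)]; print(n,'table z',np.median(P[ok][:,2]))
    R_,G,B=im[...,0],im[...,1],im[...,2]
    fx=ok&(P[...,1]<-.1)&(P[...,1]>-.45)&(P[...,0]>.25)&(P[...,0]<.62)
    m=fx&(P[...,2]>.011)&(P[...,2]<.03); m=cv2.morphologyEx(m.astype(np.uint8),cv2.MORPH_OPEN,np.ones((2,2)))>0
    rect(P[m],'plate')
    m=fx&(P[...,2]>.078)&(P[...,2]<.096)&(R_<1.3*G+20)
    q=P[m]; print('z.08-.096 ',len(q), q.min(0),q.max(0)); rect(q,'flange?')
    b=ok&(B>80)&(B>1.6*R_)&(P[...,1]>0)&(P[...,0]<.7)&(P[...,0]>.2)&(P[...,1]<.45)
    rect(P[b&(P[...,2]>.013)],'tray'); print('tray floor z',np.median(P[b&(P[...,2]<.012)][:,2]))
    rd=ok&(R_>110)&(G<50)&fx; q=P[rd]; print('red',len(q)); qs=q[np.argsort(q[:,2])]; print(qs[:8].mean(0),qs[-8:].mean(0))
    sl=ok&(P[...,2]>.06)&(P[...,1]>-.1)&(P[...,1]<.1)&(P[...,0]>.35)&(P[...,0]<.6); print('sleeve',P[sl].mean(0))
E
```

```text
top table z -0.0005421741447835249
plate 5942 [ 472.7 -161.6] [221.6 332.5] 13.16
z.08-.096  425 [ 0.40875039 -0.30656593  0.0780064 ] [ 0.59120042 -0.19570789  0.09591813]
flange? 425 [ 504.1 -232.9] [173.4 108.2] 14.15
tray 706 [491.7 247. ] [179.5 180.8] 21.53
tray floor z 0.0032314594802962393
red 56
[ 0.51971192 -0.23295293  0.21024716] [ 0.52523616 -0.22965597  0.21694033]
sleeve [ 0.55553197 -0.00189019  0.07343453]
scene table z -0.0006065695953370587
plate 5453 [ 604.7 -267.6] [249.  489.7] 74.15
z.08-.096  492 [ 0.40753301 -0.30887783  0.07802804] [ 0.59242104 -0.19799381  0.09590926]
flange? 492 [ 503.3 -236.5] [174.5 110.9] 13.03
tray 520 [490.1 245.4] [178.7 184.9] 21.23
tray floor z 0.0034173830835173002
red 198
[ 0.48843811 -0.20098904  0.05604125] [ 0.52661892 -0.23210153  0.216802  ]
sleeve [ 0.55672068 -0.00524457  0.07231725]
```

```bash
python3 - <<'E'
from h import *
def ld(n): 
    f=np.load(f'/tmp/{n}.npz'); return {k:f[k] for k in f.files}
def rect(Q,name):
    (c,s,a)=cv2.minAreaRect((Q[:,:2]*1000).astype(np.float32)); print(name,len(Q),np.round(c,1),np.round(s,1),round(a,2))
for n in('top','scene'):
    c=ld(n);P=cloud(c);im=c['image'].astype(int); ok=(c['z_map']>0)
    d=np.hypot(P[...,0]-.504,P[...,1]+.235)
    m=ok&(P[...,2]>.012)&(d<.16); 
    nl,L,S,_=cv2.connectedComponentsWithStats(m.astype(np.uint8)); k=1+S[1:,4].argmax()
    q=P[L==k]; q=q[(q[:,2]<.025)]; rect(q,'plate')
    m=ok&(P[...,2]>.080)&(P[...,2]<.094)&(d<.16)&(P[...,0]<.46)
    rect(P[m],'flange'); print(P[m].mean(0))
    m=ok&(d<.13)&(P[...,2]>.11); 
    for lo in np.arange(.11,.22,.015):
        q=P[m&(P[...,2]>lo)&(P[...,2]<lo+.015)]
        if len(q): print(round(lo,3),len(q),np.round(q.mean(0),3))
E
```

```text
plate 4225 [ 493.9 -236.9] [220.3 161.6] 13.14
flange 309 [ 425.1 -252.8] [ 10.5 108.3] 13.88
[ 0.4251175  -0.25187692  0.08678776]
0.11 144 [ 0.569 -0.213  0.114]
0.125 25 [ 0.569 -0.217  0.132]
0.14 17 [ 0.559 -0.215  0.152]
0.155 57 [ 0.555 -0.217  0.163]
0.17 56 [ 0.546 -0.219  0.178]
0.185 62 [ 0.539 -0.221  0.193]
0.2 145 [ 0.527 -0.226  0.21 ]
0.215 21 [ 0.525 -0.229  0.216]
plate 3948 [ 492.3 -237.5] [221.5 161.9] 13.18
flange 326 [ 424.  -254.9] [ 11.6 110.9] 13.05
[ 0.42505808 -0.25687403  0.08626438]
0.11 186 [ 0.57  -0.223  0.114]
0.125 42 [ 0.567 -0.221  0.133]
0.14 35 [ 0.561 -0.225  0.15 ]
0.155 86 [ 0.556 -0.227  0.162]
0.17 94 [ 0.548 -0.228  0.178]
0.185 84 [ 0.54  -0.23   0.193]
0.2 151 [ 0.529 -0.232  0.209]
0.215 20 [ 0.526 -0.229  0.216]
```

```bash
python3 - <<'E'
from h import *
s=r.read_state(); M=R.from_rotvec(s['ee_rot']).as_matrix(); print(M.round(3))
y=M[:,1]; print('tool y deg',np.degrees(np.arctan2(y[1],y[0])))
E
```

```text
[[-0.913  0.409 -0.001]
 [ 0.409  0.913 -0.001]
 [-0.    -0.001 -1.   ]]
tool y deg 65.88553764597242
```

```bash
python3 -m inch '[[[0,-3,1,0,0,0,255],[1,-5,0,0,0,0,255],[1.4,-5.2,0,0,0,0,255],[1.4,-5.2,0,0,0,0,255],[1.4,-5.2,0,0,0,0,255]]]' 40
```

```text
t: 0.72
ee_pos: [0.3075, 0.3325, 0.2411]
ee_rot: [-0.656, -3.072, 0.0]
force: [1.0, 0.7, 0.4]
finger_gap: 0.0003
grasp_force: 0.0
```

```bash
python3 -m inch '[[[1.3,-5.2,0,0,0,-5.3,255],[1.3,-5.2,0,0,0,-5.3,255],[1.3,-5.2,0,0,0,-5.3,255],[1.3,-5.2,0,0,0,-5.3,255],[1.3,-5.2,0,0,0,-5.3,255]]]'; python3 -m inch '[[[1.3,-5.2,0,0,0,-5.3,255],[1.3,-5.2,0,0,0,-5.3,255],[1.3,-5.2,0,0,0,-5.3,255],[1.3,-5.2,0,0,0,-5.3,255],[1.3,-5.2,0,0,0,-5,255]]]'
```

```text
t: 1.35
ee_pos: [0.3723, 0.0727, 0.2413]
ee_rot: [1.347, 2.838, 0.001]
force: [1.5, -0.2, 0.3]
finger_gap: 0.0004
grasp_force: 0.0
t: 1.98
ee_pos: [0.4374, -0.187, 0.2413]
ee_rot: [1.955, 2.459, 0.001]
force: [1.6, 0.6, 0.3]
finger_gap: -0.0
grasp_force: 0.0
```

```bash
python3 -m inch '[[[0.9,-3,0,0,0,0,255],[0.8,-2.9,0,0,0,0,255],[0,0,-3,0,0,0,255],[0,0,-3.1,0,0,0,255],[0,0,0,0,0,0,255]]]'; python3 - <<'E'
from h import *
c=cam('scene'); cv2.imwrite('pics/s1.png',cv2.resize(c['image'][180:420,80:400,::-1],None,fx=2.4,fy=2.4))
E
```

```text
t: 2.6
ee_pos: [0.4527, -0.2438, 0.1785]
ee_rot: [-1.949, -2.458, 0.003]
force: [-1.2, 0.6, 0.3]
finger_gap: 0.0003
grasp_force: 0.0
```

View pics/s1.png

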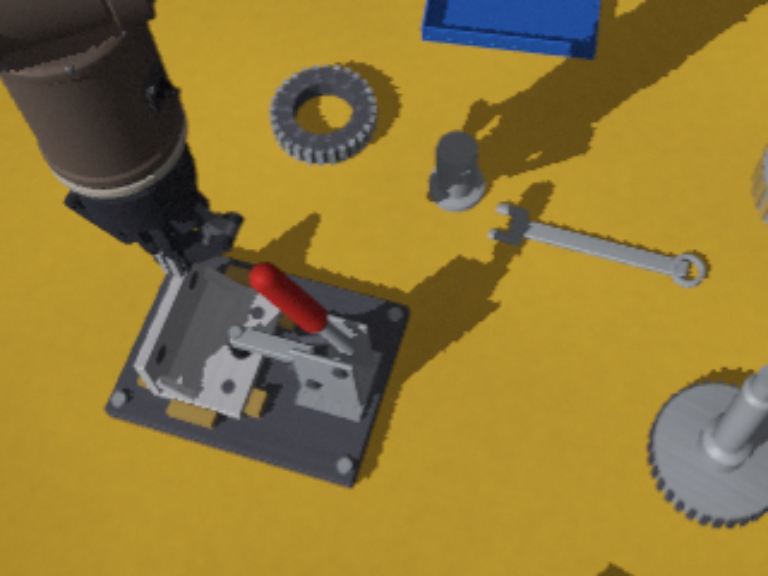

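Fingertips (175,265) sit left of the grip end (262,272), in line with the handle; the clamp is shut. Push along the fixture's +x.

```bash
python3 -m inch '[[[2,0.3,0,0,0,0,255],[1.95,0.4,0,0,0,0,255],[1.95,0.45,0,0,0,0,255],[1.95,0.45,0,0,0,0,255],[1.95,0.45,0,0,0,0,255]]]'; python3 -m inch '[[[1.95,0.45,-0.3,0,0,0,255],[1.95,0.45,-0.5,0,0,0,255],[1.95,0.45,-0.7,0,0,0,255],[1.5,0.35,-0.7,0,0,0,255],[1,0.2,-0.5,0,0,0,255]]]'; python3 - <<'E'
from h import *
c=cam('scene'); cv2.imwrite('pics/s2.png',cv2.resize(c['image'][180:420,80:400,::-1],None,fx=2.4,fy=2.4))
E
```

```text
t: 3.28
ee_pos: [0.557, -0.2252, 0.1872]
ee_rot: [1.946, 2.455, 0.009]
force: [1.2, -2.1, 12.5]
finger_gap: -0.0005
grasp_force: 4.7
t: 3.9
ee_pos: [0.6369, -0.2044, 0.1532]
ee_rot: [1.95, 2.463, 0.0]
force: [-0.0, -0.5, -0.3]
finger_gap: -0.0003
grasp_force: 0.0
```

View pics/s2.png

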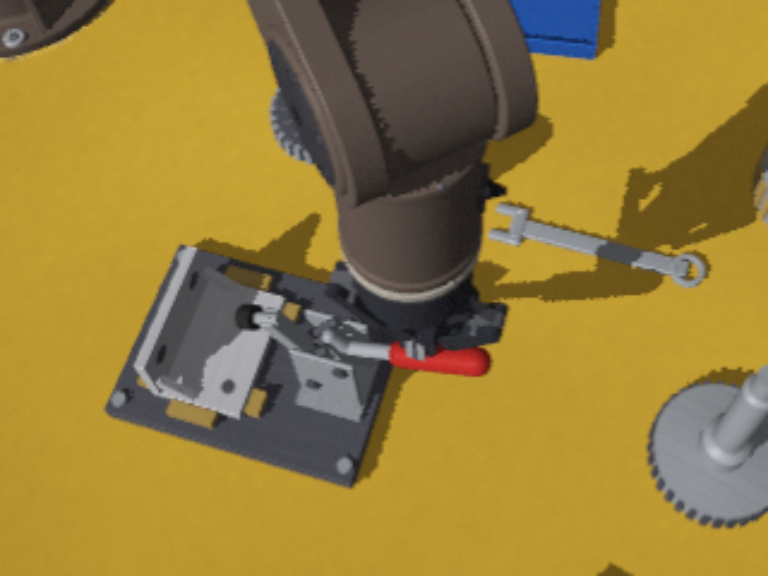

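The handle now leans to +x with grip at (440,360), rubber foot lifted at (247,316); the bracket is still in its nest. Retreat upward and over the flange, opening, then check.

```bash
python3 -m inch '[[[0,0,3,0,0,0,255],[0,0,4,0,0,0,255],[0,0,3,0,0,0,200],[-4,-0.9,0,0,0,0,0],[-5,-1.2,0,0,0,0,0]]]'; python3 -m inch '[[[-5,-1.2,0,0,0,0,0],[-5,-1.2,0,0,0,0,0],[-2.2,-0.4,0,0,0,0,0],[0,0,0,0,0,0,0]]]'; python3 - <<'E'
from h import *
c=cam('scene'); cv2.imwrite('pics/s3.png',cv2.resize(c['image'][180:420,80:400,::-1],None,fx=2.4,fy=2.4))
P=cloud(c);im=c['image'].astype(int)
m=(im[...,0]>110)&(im[...,1]<50)&(P[...,0]>.5)&(P[...,1]<-.1)&(P[...,2]>.05)
q=P[m];o=np.array([.493,-.237]);a=np.radians(13.15);x=(q[:,:2]-o)@[np.cos(a),np.sin(a)]
i=np.argsort(x);print(len(q),'x z near',x[i[:8]].mean(),q[i[:8],2].mean(),'far',x[i[-8:]].mean(),q[i[-8:],2].mean())
E
```

```text
t: 4.58
ee_pos: [0.5452, -0.2263, 0.2537]
ee_rot: [1.95, 2.462, -0.0]
force: [-0.3, -1.0, 1.4]
finger_gap: 0.0541
grasp_force: 0.0
t: 5.08
ee_pos: [0.4221, -0.2547, 0.2539]
ee_rot: [1.955, 2.459, 0.002]
force: [0.1, 0.3, 0.4]
finger_gap: 0.085
grasp_force: 0.0
318 x z near 0.12814107567496716 0.11865307080331185 far 0.20494855363480208 0.1315207747499092
```

View pics/s3.png

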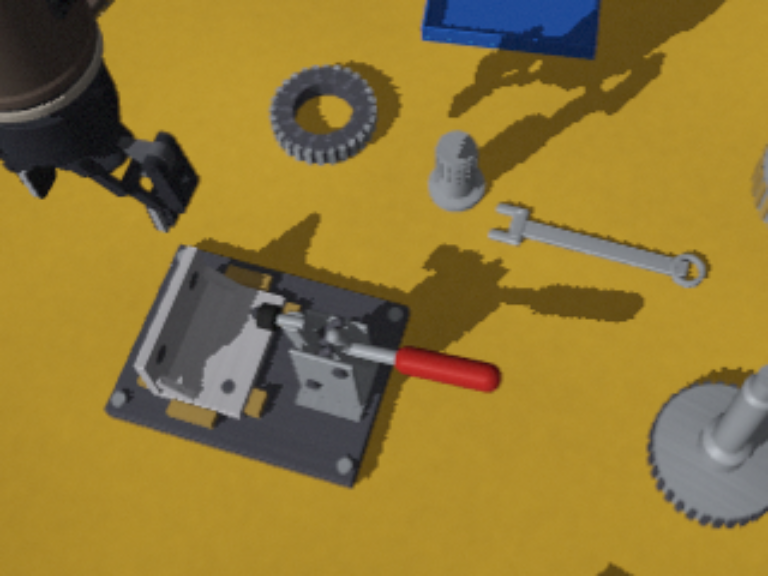

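Clamp fully open (grip end (490,378), matches 1.4 rad lean); bracket still nested. Descend over the flange.

```bash
python3 -m inch '[[[0.3,0.2,-5,0,0,0,0],[0,0,-5,0,0,0,0],[0,0,-5,0,0,0,0],[0,0,-3,0,0,0,0],[0,0,-1.7,0,0,0,0]]]'; python3 -m inch '[[[0,0,0,0,0,0,0],[0,0,0,0,0,0,120],[0,0,0,0,0,0,255],[0,0,0,0,0,0,255],[0,0,0,0,0,0,255]]]' 60; python3 -m inch '[[[0,0,0,0,0,0,255],[0,0,0.5,0,0,0,255],[0,0,0.5,0,0,0,255]]]'
```

```text
t: 5.75
ee_pos: [0.4272, -0.2516, 0.0545]
ee_rot: [-1.949, -2.461, 0.001]
force: [0.2, 0.1, 0.0]
finger_gap: 0.0858
grasp_force: 0.0
t: 6.38
ee_pos: [0.4268, -0.2521, 0.0567]
ee_rot: [1.951, 2.462, 0.0]
force: [-4.1, 0.4, 1.3]
finger_gap: 0.0123
grasp_force: 1.0
t: 6.75
ee_pos: [0.4266, -0.2519, 0.0664]
ee_rot: [-1.951, -2.461, 0.0]
force: [-0.3, -0.1, -4.4]
finger_gap: 0.0091
grasp_force: 58.4
```

```bash
python3 -m inch '[[[0,0,2,0,0,0,255],[0,0,3,0,0,0,255],[0,0,3,0,0,0,255],[0,0,3,0,0,0,255],[0,0,2.5,0,0,0,255]]]'; python3 - <<'E'
from h import *
c=cam('scene'); cv2.imwrite('pics/s4.png',cv2.resize(c['image'][150:390,60:380,::-1],None,fx=2.4,fy=2.4))
E
```

```text
t: 7.38
ee_pos: [0.4266, -0.252, 0.2025]
ee_rot: [1.952, 2.461, 0.0]
force: [-0.3, 0.8, -3.5]
finger_gap: 0.0092
grasp_force: 58.9
```

View pics/s4.png

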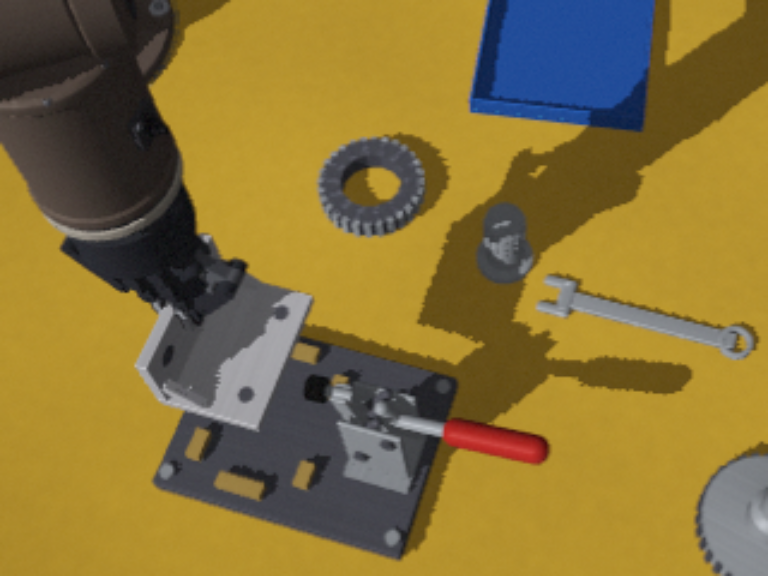

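The bracket hangs level in the fingers around (225,355), above the empty nest; clamp stays open (grip (495,440)). Carry to the tray: +3.2, +48.5 cm, turn +8.3°.

```bash
python3 -m inch '[[[0.1,2,0,0,0,0,255],[0.3,4,0,0,0,0.8,255],[0.3,4.5,0,0,0,0.8,255],[0.3,4.5,0,0,0,0.8,255],[0.3,4.5,0,0,0,0.8,255]]]'; python3 -m inch '[[[0.3,4.5,0,0,0,0.8,255],[0.3,4.5,0,0,0,0.8,255],[0.3,4.5,0,0,0,0.8,255],[0.3,4.5,0,0,0,0.8,255],[0.3,4.5,0,0,0,0.8,255]]]'; python3 -m inch '[[[0.2,3.5,0,0,0,0.6,255],[0.1,2,0,0,0,0.4,255],[0,1,0,0,0,0,255],[0,0,-2,0,0,0,255],[0,0,0,0,0,0,255]]]'; python3 - <<'E'
from h import *
c=cam('top'); cv2.imwrite('pics/t5.png',cv2.resize(c['image'][140:340,50:330,::-1],None,fx=2.5,fy=2.5))
E
```

```text
t: 8.05
ee_pos: [0.4394, -0.0555, 0.2009]
ee_rot: [-1.882, -2.515, -0.0]
force: [0.5, -0.2, -4.1]
finger_gap: 0.0092
grasp_force: 58.8
t: 8.68
ee_pos: [0.4544, 0.1693, 0.2008]
ee_rot: [-1.793, -2.58, 0.0]
force: [0.5, -0.6, -3.6]
finger_gap: 0.0093
grasp_force: 58.8
t: 9.3
ee_pos: [0.457, 0.2312, 0.1803]
ee_rot: [-1.773, -2.593, 0.005]
force: [-0.5, -0.3, -3.8]
finger_gap: 0.0089
grasp_force: 58.9
```

View pics/t5.png

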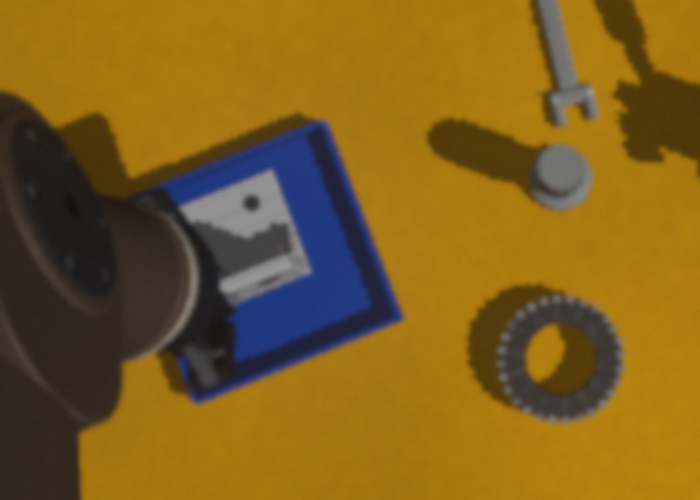

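The bracket hangs over the tray, aligned with it (foot edge (245,185)–(310,270), pushed outward by perspective). Lower it.

```bash
python3 -m inch '[[[0.1,0.1,-3,0,0,0,255],[0,0,-4,0,0,0,255],[0,0,-3.5,0,0,0,255],[0,0,-1.7,0,0,0,255],[0,0,0,0,0,0,255]]]';  python3 -m inch '[[[0,0,-0.3,0,0,0,255],[0,0,-0.2,0,0,0,255],[0,0,-0.2,0,0,0,255],[0,0,0,0,0,0,255]]]'
```

```text
t: 9.98
ee_pos: [0.4587, 0.2331, 0.059]
ee_rot: [-1.772, -2.594, 0.003]
force: [0.4, -0.2, -2.6]
finger_gap: 0.009
grasp_force: 59.0
t: 10.48
ee_pos: [0.4588, 0.2341, 0.0525]
ee_rot: [1.771, 2.595, 0.0]
force: [0.9, 0.4, -4.0]
finger_gap: 0.009
grasp_force: 59.0
```

```bash
python3 -m inch '[[[0,0,-0.3,0,0,0,255],[0,0,-0.2,0,0,0,255],[0,0,-0.2,0,0,0,255],[0,0,0,0,0,0,255]]]';  python3 -m inch '[[[0,0,-0.1,0,0,0,255],[0,0,-0.1,0,0,0,255],[0,0,0,0,0,0,255]]]'
```

```text
t: 10.98
ee_pos: [0.4587, 0.2339, 0.0451]
ee_rot: [-1.771, -2.595, 0.001]
force: [-0.3, 0.2, -3.7]
finger_gap: 0.0091
grasp_force: 59.0
t: 11.35
ee_pos: [0.4588, 0.234, 0.0433]
ee_rot: [-1.771, -2.595, 0.0]
force: [0.9, 0.2, -4.1]
finger_gap: 0.0093
grasp_force: 59.0
```

```bash
python3 -m inch '[[[0,0,-0.1,0,0,0,255],[0,0,0,0,0,0,255]]]';  python3 -m inch '[[[0,0,-0.1,0,0,0,255],[0,0,0,0,0,0,255]]]'
```

```text
t: 11.6
ee_pos: [0.4589, 0.234, 0.0427]
ee_rot: [-1.771, -2.595, -0.001]
force: [-2.9, -0.5, 4.9]
finger_gap: 0.0087
grasp_force: 60.2
t: 11.85
ee_pos: [0.4589, 0.234, 0.0427]
ee_rot: [-1.771, -2.594, -0.002]
force: [-6.7, -3.4, 20.8]
finger_gap: 0.0092
grasp_force: 62.9
```

Contact at the expected height. Back off the press, release, rise straight.

```bash
python3 -m inch '[[[0,0,0.1,0,0,0,255],[0,0,0,0,0,0,200],[0,0,0,0,0,0,100],[0,0,0,0,0,0,0],[0,0,0,0,0,0,0]]]';  python3 -m inch '[[[0,0,0,0,0,0,0],[0,0,2,0,0,0,0],[0,0,4,0,0,0,0],[0,0,5,0,0,0,0],[0,0,5,0,0,0,0]]]'; python3 -m inch '[[[-3,-3,4,0,0,0,0],[-3,-5,0,0,0,0,0],[0,-5,0,0,0,0,0],[0,-5,0,0,0,0,0],[0,0,0,0,0,0,0]]]'; python3 - <<'E'
from h import *
c=cam('scene'); cv2.imwrite('pics/s6.png',c['image'][...,::-1])
P=cloud(c); T=np.array([.491,.246]); a=np.radians(21.4); A=np.array([[np.cos(a),np.sin(a)],[-np.sin(a),np.cos(a)]])
l=(P[...,:2]-T)@A.T; inn=(abs(l)<.083).all(-1); z=P[...,2]
for lo,hi in((.009,.02),(.066,.085)):
    m=inn&(z>lo)&(z<hi); print(lo,m.sum(),l[m].min(0).round(3),l[m].max(0).round(3),np.median(z[m]),z[m].std())
E
```

```text
t: 12.48
ee_pos: [0.4589, 0.234, 0.0423]
ee_rot: [1.771, 2.595, 0.0]
force: [0.2, -0.5, -0.3]
finger_gap: 0.0722
grasp_force: 0.0
t: 13.1
ee_pos: [0.4586, 0.2337, 0.2038]
ee_rot: [1.771, 2.595, -0.001]
force: [1.2, 1.3, -0.4]
finger_gap: 0.0852
grasp_force: 0.0
t: 13.72
ee_pos: [0.3985, 0.0507, 0.2426]
ee_rot: [-1.778, -2.59, -0.001]
force: [-0.7, 1.2, 0.2]
finger_gap: 0.0855
grasp_force: 0.0
0.009 897 [-0.06  -0.066] [0.058 0.083] 0.013338473553117569 0.002015716738627776
0.066 154 [-0.04  -0.057] [-0.03   0.055] 0.07294671675669362 0.002080006892682244
```

View pics/s6.png

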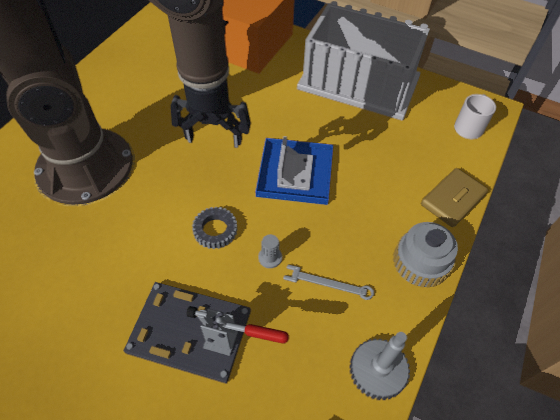

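The bracket stands centred in the tray at (295,167): flange at tray x −40 to −30 mm, top near 74 mm, foot top 13–14 mm, so flat on the floor. The clamp is open, its grip at (265,333), and the bystanders haven't moved.

```bash
python3 -c "
from cell import r
print(r.close_job())"
```

```text
the job is handed in; nothing more can be done
None
```

I handed the job in at about 14 s. In the last camera check the clamp was fully open, the bracket stood flat and released near the tray's centre, and the sleeve, ring gear and spanner had not moved; the hand-in call returned no verdict.

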